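Fit the grinding rotor to the tea mill and hold it pressed

ROBOT

A 7-joint arm with a two-finger parallel gripper is mounted at the origin on the work surface. World frame = base frame: x ahead of the robot, y to its left, z up, the work surface at z = 0. Lengths are in m, angles in rad, forces in N, time in s.
With the tool pointing down it reaches from about 0.425 to 0.825 m from the base axis. Payload 3.6 kg.
Tool frame: the origin (TCP) lies on the centre line of the jaws, within the pads' length; the fingertips stand 11 mm ahead of it and the grasp point (between the pads) lies 8 mm behind it; z points along the fingers, y is the line along which they close (so a half turn about z gives the same grasp; the last joint's range is limited). The gripper opens to 93 mm and grips with 3 to 60 N. Pads are 15 mm wide; open, the fingers measure 128 mm over their backs; the gripper's body (75 mm by 188 mm) begins 65 mm behind the grasp point.
Start: joints at [-1.355, 0.615, -0.013, 1.423, 0.008, 1.103, -0.04], TCP at [0.156, 0.631, 0.23] pointing down, gripper open.
Joint ranges: [-3.12, 3.12], [-0.3, 2.06], [-1.34, 1.32], [0.26, 2.42], [-1.36, 4.5], [0.01, 1.98], [-2.84, 2.84]. Speed limits (rad/s): [2.79, 2.79, 3.14, 3.14, 3.14, 3.14, 3.14].

INTERFACE

Orientations are given as a rotation vector (axis times angle).
In Python, from bench import status, camera, job gives the robot as it stands.
- The arm moves only by the tool arm_command, never from a script. Its argument "increments" is a list of rows, each a list of 3 entries, a list of its own where there are three numbers: the opening, from 0 (shut) to 1 (fully open), then the shift along the world's x, y, z scaled (see below), then the turn about the world's z scaled (see below). In form: [[fingers, [tx, ty, tz], twist], ...]. A call has 1 to 8 rows; each row is the pose to reach, as a shift and turn from the pose commanded when the call began, turning the shorter way round; what a row does not reach only later rows make up. The controller multiplies each number of a shift by 0.6 m and each number of a turn by pi rad. A row lasts 1/12 s, in which the tool goes at most 41.7 mm and 7.16 degrees, less where a joint would pass 70% of its speed; a pose out of reach is approached as far as the arm can. A call with a number of a shift or a turn outside -1 to 1 is refused whole. A call with a gripper value outside its range is refused whole. The fingers move at their own pace and stop on an object; "force" is the grip in N (left out, the last holds). Time passes only in rows, so rows that repeat a pose let the fingers close. It gives the time, the measured TCP pose, the force, the opening and the grip force at its end, in the units of the state.
- status.get_state(): the state, without advancing time (a new reading comes with each control period).
- camera(name): name is "scene" or "top"; returns a dict with "color" (384x512x3 uint8, red, green, blue), "fovy" (degrees; the focal length in pixels is half the picture's height over the tangent of half this angle, whatever the lens; pixels are square), "cx", "cy" (the principal point, pixels), "D" ([k1, k2, p1, p2, k3] as OpenCV has them; the pictures are not rectified), "R" (3x3) and "t" (3): a world point X has camera coordinates R X + t. Camera axes: x right, y down, z forward; pixel columns grow to the right and rows downward; lengths in m; the calibration is good to about 2 mm. A picture is of the moment at which its call begins. There is no depth.
- job.sign_off(): hands the job in; it is judged then, once.
The state is a dict: "time": time; "qpos": joint angles; "qd": joint speeds; "joint_efforts": joint torques, N m; "tool_pos": TCP position; "tcp_rot": TCP orientation; "ft_force": force on the tool from outside, world axes, zero at the start; "ft_torque": the same for the moment, N m; "width": opening from 0.0 (shut) to 1.0 (fully open); "grasp_force": force on a finger pad.
Only numpy, scipy, OpenCV 4.12 (cv2) and the standard library are available. Lean on these libraries where they do the work, as an engineer would, in place of code of your own. Each camera call takes 0.05 s, during which the arm holds its last target. There are 200 camera calls.

TASK

Take the red-handled brass rotor from its wooden stand and fit it, upright, into the tea mill: turn it until the cross-shaped stem meshes with the cross-shaped socket in the steel drive plate and slide it fully home. Then press it down against the plate's spring, to the stop or close to it, and finish while still holding it there: do not let go. Leave the black-handled spare rotor in its stand and the tin, teapot and cup where they are.

Things in the scene. Friction and masses are not known exactly. Their poses are not given: they have to be found in the camera images.
- rotor_grip (a point): Brass rotor to fit, loose, about 0.3 kg, 95 mm tall, upright in a stand at any yaw. This point: on its axis in the red handle, 72 mm above the stem's foot, 23 mm below the top. z up; x, y are square to the handle's faces and run along the arms of the stem's cross. Handle 24 x 24 mm, 50 mm tall, on a brass disc 64 mm wide, 23 mm thick; ribs on the disc lie above the cross's arms.
- rotor_foot (a point): Centre of the underside of the brass rotor's stem, 72 mm below rotor_grip, same axes. Stem: 22 mm tall below the disc, two 34 x 9 mm bars crossed along x and y, its lowest 4 mm stepped in to 30 x 6 mm as a lead-in. In the stand the foot is 22 mm below the stand's top; fully home it is 22 mm below the drive plate's top.
- rotor: The brass rotor as a body; its origin and axes are those of rotor_foot.
- spare_grip (a point): Spare rotor, same shape, steel disc and black handle, in the other stand; leave it there. Same point and axes as rotor_grip.
- stand_a: Fixed light-wood stand of the brass rotor, 80 x 80 x 30 mm, with a round hole 41 mm in diameter, 26 mm deep, in its top, in which the stem stands with the disc resting on the stand's top. Origin at the centre of its underside.
- stand_b: The like stand of the spare rotor.
- mill: Fixed green tea mill housing, 205 x 175 mm; its top, with a steel rim, is 94 mm high. Origin at the centre of its underside; the drive plate is on the same vertical axis.
- socket (a point): Centre of the top of the mill's round steel drive plate (74 mm wide), at the mouth of its cross-shaped socket, 130 mm above the table. Two slots cross along x and y, each 37 x 12 mm, 24 mm deep, black bottom; z up. A meshed rotor's disc rests on the plate. The plate stands at any angle, turns only against a stiff 0.3 N m friction, and moves down with press.
- press (a joint): How far the drive plate is pressed down, m: 0 = up, 0.008 = at its stop. It springs back up: about 4 N of push (beyond the rotor's weight) starts it and about 10 N brings it to the stop.
- tin: Loose green tea tin, 68 mm in diameter, 110 mm tall; origin at the centre of its underside.
- teapot: Loose red clay teapot, about 90 mm tall, 165 mm over spout and handle; origin at the centre of its underside.
- cup: Loose clay cup, 70 mm in diameter, 50 mm tall; origin at the centre of its underside.
Mind the look-alikes: they are no part of the job. Leave any purple look-alike of the stand_a alone. What is shaped like the rotor but purple is not meant.

How it is judged:
By the outcome, as a careful person would: the job done as asked, in the order asked, and still so for the second after the job is handed in, while the arm keeps its last pose, push and grip.
It also fails if it takes over 38 s, if anything falls off the work surface, if the arm or the gripper's body presses on something with over 40 N, if the wrist force passes 120 N, or if a joint passes its speed limit or range.

## Working session

There is one attempt and no reset: what is moved stays moved. The work goes in short steps, Python scripts to look and compute and a tool call to move; the robot and the scene stay as the last step left them, time stands still between calls to the robot, and variables do not carry over. Pictures are saved under pics/ and viewed, at most 10 in all, crops included, and the job is handed in when it is done.

Besides the shell and the picture viewer there is one more tool, called after "Call:" by a JSON object that holds its "api" and its "payload". arm_command: Moves the arm, as the interface text tells. Its arguments: {"type":"object","properties":{"increments":{"type":"array","items":{"type":"array"}},"force":{"type":"number"}},"required":["increments"]}

```bash
mkdir -p pics; cat > h.py <<'E'
import numpy as np, cv2
from bench import status, camera, job
def K(c):
    f=192/np.tan(np.radians(c['fovy'])/2); return np.array([[f,0,c['cx']],[0,f,c['cy']],[0,0,1]])
def ray(c,uv):
    p=cv2.undistortPoints(np.array(uv,float).reshape(-1,1,2),K(c),np.array(c['D'],float)).reshape(-1,2)
    R=np.array(c['R']);d=np.c_[p,np.ones(len(p))]@R; o=-R.T@np.array(c['t']); return o,d
def onz(c,uv,z):
    o,d=ray(c,uv); return o+d*((z-o[2])/d[:,2])[:,None]
def proj(c,X):
    return cv2.projectPoints(np.array(X,float).reshape(-1,1,3),cv2.Rodrigues(np.array(c['R']))[0],np.array(c['t'],float),K(c),np.array(c['D'],float))[0].reshape(-1,2)
def snap(n,f):
    c=camera(n); cv2.imwrite('pics/'+f,c['color'][:,:,::-1]); np.save('pics/'+f+'.npy',c,allow_pickle=True); return c
def load(f): return np.load('pics/'+f+'.npy',allow_pickle=True).item()
E
python3 - <<'E'
from h import *
for n in('top','scene'):
    c=snap(n,n+'0.png'); print(n,c['fovy'],c['D'],-np.array(c['R']).T@np.array(c['t']))
print(status.get_state())
E
```

```text
top 45.40523841868152 [-0.18042702  0.          0.          0.          0.        ] [ 0.30416255 -0.02924744  1.57314103]
scene 55.27288853746901 [-0.11637211  0.          0.          0.          0.        ] [1.04581648 0.45734156 0.95222968]
{'time': 0.1, 'qpos': array([-1.3544791 ,  0.6158219 , -0.01260914,  1.42471895,  0.00811463,
        1.10337055, -0.04038383]), 'qd': array([ 0.00197255, -0.00270234, -0.00131037, -0.00446687, -0.00036291,
        0.00034068, -0.00189855]), 'joint_efforts': array([ 1.64463221e-03, -4.60042942e+01,  2.10119099e-01, -1.66245836e+01,
       -6.11661701e-02,  1.68818113e-02,  1.08577938e-04]), 'tool_pos': array([0.15611924, 0.63028153, 0.22860391]), 'tcp_rot': array([-0.38032393, -3.11825206,  0.00354428]), 'ft_force': array([ 0.59553821, -0.28319363,  0.4010651 ]), 'ft_torque': array([-0.02568928,  0.00558947,  0.04199529]), 'grasp_force': 0.0, 'width': 0.9978432575949165}
```

View pics/top0.png

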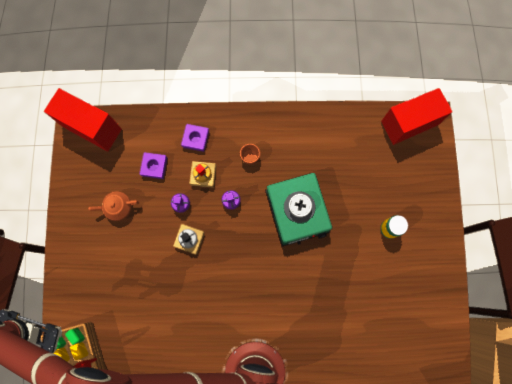

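View pics/scene0.png

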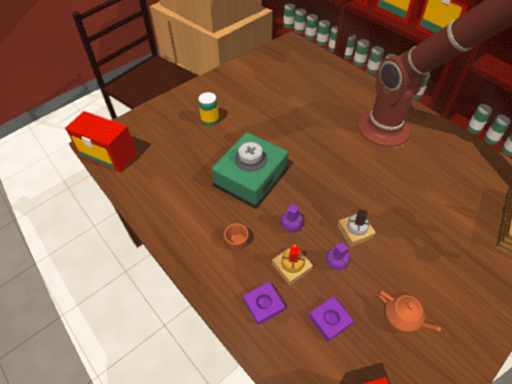

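The top view shows the brass rotor at about (203,172) and the mill plate at (300,205). In the scene view the red handle is at (294,253) and the plate at (250,152). I'll measure both and make enlarged crops.

```bash
cat > m.py <<'E'
from h import *
t=load('top0.png'); s=load('scene0.png')
def cont(m): 
    return sorted(cv2.findContours(m.astype(np.uint8),cv2.RETR_EXTERNAL,cv2.CHAIN_APPROX_NONE)[0],key=cv2.contourArea)[::-1]
def red(c,b):
    x,y,w,h=b; im=c['color'][y:y+h,x:x+w].astype(int); m=(im[...,0]>110)&(im[...,1]<70)&(im[...,2]<70)
    v,u=np.nonzero(m); return np.c_[u+x,v+y]
pt=red(t,(185,155,35,35)); ps=red(s,(275,235,40,45))
print('red',len(pt),pt.mean(0),pt.min(0),pt.max(0),len(ps),ps.mean(0),ps.min(0),ps.max(0))
# handle centroid triangulation
def tri(a,b):
    o1,d1=ray(t,[a]);o2,d2=ray(s,[b]);d1=d1[0];d2=d2[0]
    k=np.linalg.lstsq(np.c_[d1,-d2],o2-o1,rcond=None)[0]; A=o1+k[0]*d1;B=o2+k[1]*d2; return (A+B)/2,np.linalg.norm(A-B)
print('handle',tri(pt.mean(0),ps.mean(0)))
# plate: bright low-saturation
for c,b in((t,(275,180,50,50)),(s,(225,130,50,50))):
    x,y,w,h=b; im=c['color'][y:y+h,x:x+w]; hsv=cv2.cvtColor(im,cv2.COLOR_RGB2HSV)
    m=(hsv[...,1]<60)&(hsv[...,2]>150); k=cont(m)[0].reshape(-1,2)+[x,y]
    q=onz(c,k,.13); e=cv2.fitEllipse((q[:,:2]*1e3).astype(np.float32)); print('plate',e)
    dk=hsv[...,2]<90; lab=cv2.connectedComponentsWithStats(dk.astype(np.uint8)); 
    for i in range(1,lab[0]): 
        if lab[2][i,4]>12: print(' dark',lab[2][i],lab[3][i]+[x,y],onz(c,[lab[3][i]+[x,y]],.13))
tiles=[cv2.resize(c['color'][y:y+w,x:x+w],(390,290 if 0 else 390),interpolation=cv2.INTER_CUBIC)[:,:,::-1] for c,x,y,w in((t,183,153,40),(t,280,185,40),(s,272,240,40),(s,230,133,40))]
tiles=[cv2.resize(a,(298,298)) for a in tiles]
cv2.imwrite('pics/crop0.png',np.vstack([np.hstack(tiles[:2]),np.hstack(tiles[2:])]))
E
python3 m.py
```

```text
red 335 [204.8119403  168.77910448] [185 155] [219 189] 252 [295.26190476 256.01190476] [275 237] [314 279]
handle (array([0.67065721, 0.16949086, 0.06432867]), np.float64(0.021874504436797487))
plate ((538.6087646484375, -152.68447875976562), (70.98017883300781, 71.96355438232422), 102.43416595458984)
 dark [21 21 10  9 40] [300.075 204.875] [[ 0.53754101 -0.15314538  0.13      ]]
 dark [ 14  22  26  21 153] [301.75816993 216.49673203] [[ 0.50011177 -0.15738335  0.13      ]]
 dark [ 0 37  4 13 31] [276.09677419 224.38709677] [[ 0.47627326 -0.07542518  0.13      ]]
plate ((539.6841430664062, -151.38223266601562), (72.06420135498047, 75.1309814453125), 129.2860565185547)
 dark [ 10  22  32  15 126] [249.92857143 160.85714286] [[ 0.5685162  -0.11775379  0.13      ]]
 dark [42 40  8 10 41] [271.80487805 176.09756098] [[ 0.56003676 -0.02988803  0.13      ]]
```

View pics/crop0.png

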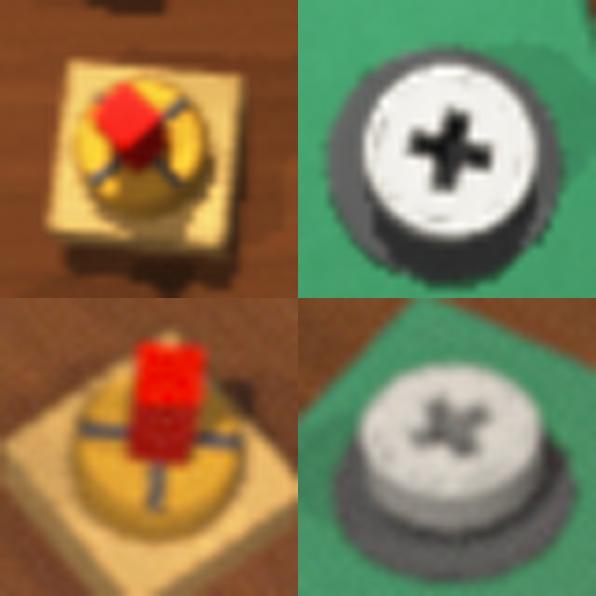

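The crops show the handle, ribs and cross slots clearly. Next I'll refine the centres and four-fold angles.

```bash
cat > m2.py <<'E'
from h import *
t=load('top0.png'); s=load('scene0.png')
def up(c,x,y,w,n=8):
    im=cv2.resize(c['color'][y:y+w,x:x+w],None,fx=n,fy=n,interpolation=cv2.INTER_CUBIC)
    return cv2.cvtColor(im,cv2.COLOR_RGB2HSV),im.astype(int)
def pts(m,x,y,n=8):
    v,u=np.nonzero(m); return np.c_[(u+.5)/n-.5+x,(v+.5)/n-.5+y]
def big(m):
    L=cv2.connectedComponentsWithStats(m.astype(np.uint8)); return L[1]==1+np.argmax(L[2][1:,4])
def four(q,c,rmin,rmax):
    d=q[:,:2]-c; r=np.hypot(*d.T); k=(r>rmin)&(r<rmax); a=np.arctan2(d[k,1],d[k,0])
    z=np.exp(4j*a).mean(); return np.degrees(np.angle(z))/4,abs(z),k.sum()
for nm,c,rp,sp in(('top',t,(183,153,40),(280,185,40)),('scene',s,(272,240,40),(230,133,40))):
    x,y,w=rp; hsv,im=up(c,*rp)
    bright=big((im[...,0]>190)&(im[...,1]<75)&(im[...,2]<75)); q=onz(c,pts(bright,x,y),.103)
    r=cv2.minAreaRect((q[:,:2]*1e3).astype(np.float32)); print(nm,'handle top',q.mean(0),r)
    red=big((im[...,0]>95)&(im[...,1]<60)&(hsv[...,1]>190)&((hsv[...,0]<6)|(hsv[...,0]>174)))
    yel=(hsv[...,0]>17)&(hsv[...,0]<28)&(hsv[...,1]>170)&(im[...,0]>150)
    k=big(cv2.morphologyEx(yel.astype(np.uint8),cv2.MORPH_CLOSE,np.ones((25,25))))
    h=cv2.convexHull(pts(k,x,y).astype(np.float32)).reshape(-1,2); q=onz(c,h,.053)
    e=cv2.fitEllipse((q[:,:2]*1e3).astype(np.float32)); print(' disc',e)
    cen=np.array(e[0])/1e3 
    grey=(hsv[...,1]<130)&(im[...,2]>50)&(im[...,0]<190); q=onz(c,pts(grey,x,y),.053); print(' ribs',four(q,cen,.015,.029))
    x,y,w=sp; hsv,im=up(c,*sp); thr=120 if nm=='top' else 150
    q=onz(c,pts(hsv[...,2]<thr,x,y),.13); cc=np.array([.539,-.152]); d=np.hypot(*(q[:,:2]-cc).T)
    cc=q[d<.024].mean(0)[:2]; print(' cross',cc,four(q,cc,.008,.022))
E
python3 m2.py
```

```text
top handle top [0.66858031 0.1736102  0.103     ] ((669.1741333007812, 174.12840270996094), (22.34715461730957, 24.487363815307617), 42.12858581542969)
 disc ((677.1903686523438, 160.97735595703125), (31.154321670532227, 53.84366989135742), 125.8758544921875)
 ribs (np.float64(nan), np.float64(nan), np.int64(0))
 cross [ 0.53801813 -0.15303425] (np.float64(-13.635252356230563), np.float64(0.5828939740720368), np.int64(2031))
scene handle top [0.67096163 0.17669949 0.103     ] ((670.6871337890625, 176.5093231201172), (25.35550880432129, 23.92398452758789), 42.95989990234375)
 disc ((674.6406860351562, 179.5540008544922), (61.52853775024414, 70.27183532714844), 121.01781463623047)
 ribs (np.float64(41.6463046312564), np.float64(0.3727251629116141), np.int64(1321))
 cross [ 0.53822248 -0.15167516] (np.float64(-12.430359578937502), np.float64(0.4595053933576339), np.int64(1619))m2.py:12: RuntimeWarning: Mean of empty slice.
  z=np.exp(4j*a).mean(); return np.degrees(np.angle(z))/4,abs(z),k.sum()
  ret = ret.dtype.type(ret / rcount)
```

Call:
{"api": "arm_command", "payload": {"increments": [[0.65,[0.4,-0.355,0],-0.187],[0.65,[0.4,-0.355,0],-0.187],[0.65,[0.4,-0.355,0],-0.187],[0.65,[0.4,-0.355,0],-0.187],[0.65,[0.4,-0.355,0],-0.187],[0.65,[0.4,-0.355,0],-0.187],[0.65,[0.4,-0.355,0],-0.187],[0.65,[0.4,-0.355,0],-0.187]], "force": 30}}

```text
time: 0.77
tool_pos: [0.3995, 0.4138, 0.2294]
tcp_rot: [1.273, 2.87, -0.003]
ft_force: [1.2, 0.4, 0.4]
width: 0.649
grasp_force: 0.0
```

Call:
{"api": "arm_command", "payload": {"increments": [[0.65,[0.456,-0.405,-0.05],0],[0.65,[0.456,-0.405,-0.05],0],[0.65,[0.456,-0.405,-0.05],0],[0.65,[0.456,-0.405,-0.05],0],[0.65,[0.456,-0.405,-0.05],0],[0.65,[0.456,-0.405,-0.05],0],[0.65,[0.456,-0.405,-0.05],0],[0.65,[0.456,-0.405,-0.05],0]]}}

```text
time: 1.43
tool_pos: [0.6456, 0.1957, 0.2017]
tcp_rot: [-1.267, -2.874, 0.001]
ft_force: [0.9, 0.6, 0.6]
width: 0.651
grasp_force: 0.0
```

Call:
{"api": "arm_command", "payload": {"increments": [[0.65,[0.0,0.0,0],0],[0.65,[0,0,0],0],[0.65,[0,0,0],0]]}}

```text
time: 1.68
tool_pos: [0.6439, 0.1979, 0.2016]
tcp_rot: [-1.266, -2.873, 0.0]
ft_force: [-0.6, -0.2, -0.8]
width: 0.652
grasp_force: 0.0
```

Call:
{"api": "arm_command", "payload": {"increments": [[0.65,[0.043,-0.038,0],0],[0.65,[0.043,-0.038,-0.06],0],[0.65,[0.043,-0.038,-0.12],0],[0.65,[0.043,-0.038,-0.165],0],[0.65,[0.043,-0.038,-0.2],0],[0.65,[0.043,-0.038,-0.216],0],[0.65,[0.043,-0.038,-0.216],0],[0.65,[0.043,-0.038,-0.216],0]]}}

```text
time: 2.35
tool_pos: [0.6702, 0.1763, 0.0735]
tcp_rot: [-1.264, -2.876, -0.002]
ft_force: [0.8, 0.3, 0.0]
width: 0.651
grasp_force: 0.0
```

```bash
python3 - <<'E'
from h import *
c=snap('scene','s1.png'); d=snap('top','t1.png')
a=cv2.resize(c['color'][210:310,240:340],(400,400)); b=cv2.resize(d['color'][130:210,160:240],(400,400))
cv2.imwrite('pics/crop1.png',np.hstack([a,b])[:,:,::-1])
print(status.get_state()['tool_pos'])
E
```

```text
[0.67163265 0.17559739 0.0750646 ]
```

View pics/crop1.png

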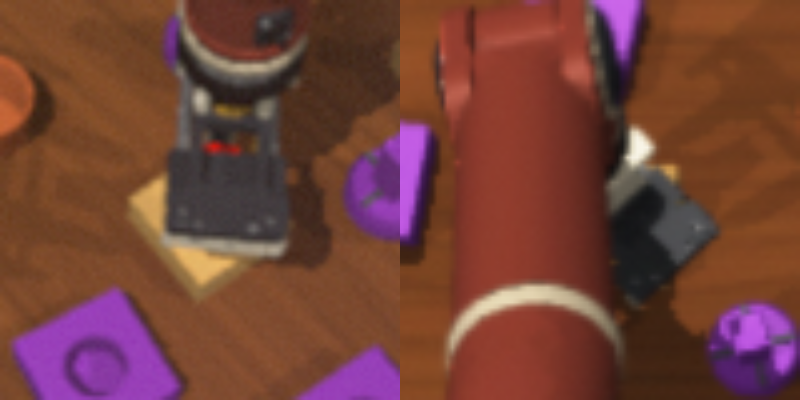

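The gripper straddles the red handle, which shows between the fingers. Closing now.

Call:
{"api": "arm_command", "payload": {"increments": [[0.1,[0,0,0],0],[0.1,[0,0,0],0],[0.1,[0,0,0],0],[0.1,[0,0,0],0],[0.1,[0,0,0],0],[0.1,[0,0,0],0]], "force": 35}}

```text
time: 2.95
tool_pos: [0.6706, 0.1746, 0.0729]
tcp_rot: [1.267, 2.874, 0.001]
ft_force: [0.4, 0.9, 0.4]
width: 0.269
grasp_force: 0.6
```

Call:
{"api": "arm_command", "payload": {"increments": [[0.1,[0,0,0.02],0],[0.1,[0,0,0.05],0],[0.1,[0,0,0.1],0],[0.1,[0,0,0.15],0],[0.1,[0,0,0.2],0],[0.1,[0,0,0.24],0],[0.1,[0,0,0.27],0],[0.1,[0,0,0.27],0]]}}

```text
time: 3.62
tool_pos: [0.6726, 0.1747, 0.2403]
tcp_rot: [1.264, 2.868, 0.009]
ft_force: [1.0, -0.2, -1.8]
width: 0.258
grasp_force: 35.0
```

Call:
{"api": "arm_command", "payload": {"increments": [[0.1,[-0.02,-0.05,0],-0.309],[0.1,[-0.05,-0.12,0],-0.309],[0.1,[-0.08,-0.19,0],-0.309],[0.1,[-0.1,-0.25,0],-0.309],[0.1,[-0.12,-0.31,0],-0.309],[0.1,[-0.15,-0.37,0],-0.309],[0.1,[-0.17,-0.43,0],-0.309],[0.1,[-0.19,-0.48,0],-0.309]]}}

```text
time: 4.28
tool_pos: [0.5538, -0.1164, 0.2338]
tcp_rot: [-2.469, -1.94, 0.004]
ft_force: [-0.2, -0.6, -2.5]
width: 0.255
grasp_force: 35.0
```

Call:
{"api": "arm_command", "payload": {"increments": [[0.1,[-0.015,-0.035,-0.01],0],[0.1,[-0.028,-0.066,-0.02],0],[0.1,[-0.028,-0.066,-0.03],0],[0.1,[-0.028,-0.066,-0.03],0],[0.1,[-0.028,-0.066,-0.03],0],[0.1,[-0.028,-0.066,-0.03],0]]}}

```text
time: 4.78
tool_pos: [0.5402, -0.1512, 0.2163]
tcp_rot: [-2.458, -1.954, -0.001]
ft_force: [0.3, 0.4, -2.4]
width: 0.256
grasp_force: 35.0
```

```bash
python3 - <<'E'
from h import *
c=snap('scene','s2.png'); d=snap('top','t2.png')
a=cv2.resize(c['color'][90:210,190:310],(480,480)); b=cv2.resize(d['color'][165:245,260:340],(300,480)) if 0 else cv2.resize(d['color'][165:245,260:313],(318,480))
cv2.imwrite('pics/crop2.png',np.hstack([a,b])[:,:,::-1])
for i in range(3):
    s=status.get_state(); print(s['tool_pos'],s['tcp_rot'],s['ft_force'])
E
```

```text
[ 0.54034429 -0.15158182  0.21679088] [-2.45897411e+00 -1.95474958e+00 -9.60264143e-04] [ 0.05421747  0.0722256  -3.03488404]
[ 0.54034429 -0.15158182  0.21679088] [-2.45897411e+00 -1.95474958e+00 -9.60264143e-04] [ 0.05421747  0.0722256  -3.03488404]
[ 0.54034429 -0.15158182  0.21679088] [-2.45897411e+00 -1.95474958e+00 -9.60264143e-04] [ 0.05421747  0.0722256  -3.03488404]
```

View pics/crop2.png

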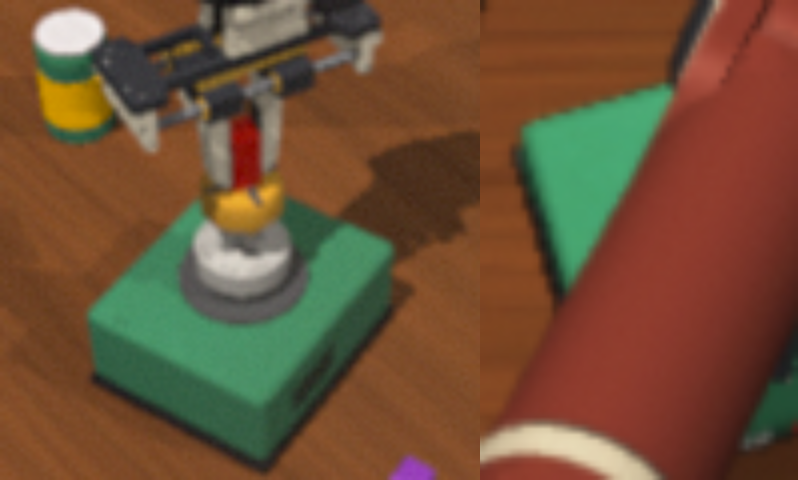

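The rotor hangs upright just over the plate at the planned yaw (about -13°). I'll lower it gently and check the force.

Call:
{"api": "arm_command", "payload": {"increments": [[0.1,[-0.001,0,-0.015],0],[0.1,[-0.001,0,-0.03],0],[0.1,[-0.001,0,-0.036],0],[0.1,[-0.001,0,-0.04],0],[0.1,[-0.001,0,-0.043],0],[0.1,[-0.001,0,-0.045],0],[0.1,[-0.001,0,-0.045],0]]}}

```text
time: 5.47
tool_pos: [0.539, -0.1532, 0.1896]
tcp_rot: [-2.462, -1.951, 0.0]
ft_force: [-0.0, 0.4, -2.5]
width: 0.257
grasp_force: 35.0
```

Call:
{"api": "arm_command", "payload": {"increments": [[0.1,[0,0,-0.004],0],[0.1,[0,0,-0.007],0],[0.1,[0,0,-0.01],0],[0.1,[0,0,-0.013],0],[0.1,[0,0,-0.015],0],[0.1,[0,0,-0.015],0]]}}

```text
time: 5.97
tool_pos: [0.5388, -0.153, 0.1805]
tcp_rot: [-2.461, -1.951, 0.001]
ft_force: [0.3, 0.1, -2.7]
width: 0.257
grasp_force: 35.0
```

Call:
{"api": "arm_command", "payload": {"increments": [[0.1,[0,0,-0.004],0],[0.1,[0,0,-0.008],0],[0.1,[0,0,-0.011],0],[0.1,[0,0,-0.013],0],[0.1,[0,0,-0.013],0],[0.1,[0,0,-0.013],0]]}}

```text
time: 6.47
tool_pos: [0.5391, -0.1531, 0.173]
tcp_rot: [2.462, 1.952, 0.0]
ft_force: [0.1, 0.3, -2.4]
width: 0.251
grasp_force: 35.0
```

Now the press, in small steps.

Call:
{"api": "arm_command", "payload": {"increments": [[0.1,[0,0,-0.002],0],[0.1,[0,0,-0.004],0],[0.1,[0,0,-0.006],0],[0.1,[0,0,-0.007],0],[0.1,[0,0,-0.007],0],[0.1,[0,0,-0.007],0]]}}

```text
time: 6.97
tool_pos: [0.5391, -0.1532, 0.17]
tcp_rot: [2.462, 1.952, 0.001]
ft_force: [-2.1, -0.1, 6.8]
width: 0.256
grasp_force: 35.0
```

Call:
{"api": "arm_command", "payload": {"increments": [[0.1,[0,0,-0.002],0],[0.1,[0,0,-0.004],0],[0.1,[0,0,-0.006],0],[0.1,[0,0,-0.007],0],[0.1,[0,0,-0.007],0],[0.1,[0,0,-0.007],0]], "force": 50}}

```text
time: 7.47
tool_pos: [0.5391, -0.1532, 0.1664]
tcp_rot: [2.462, 1.951, 0.002]
ft_force: [-3.4, 1.3, 9.9]
width: 0.259
grasp_force: 50.0
```

Call:
{"api": "arm_command", "payload": {"increments": [[0.1,[0,0,-0.002],0],[0.1,[0,0,-0.0035],0],[0.1,[0,0,-0.0035],0],[0.1,[0,0,-0.0035],0],[0.1,[0,0,-0.0035],0]]}}

```text
time: 7.88
tool_pos: [0.5392, -0.1532, 0.1648]
tcp_rot: [2.462, 1.951, 0.002]
ft_force: [-4.1, 1.8, 11.1]
width: 0.251
grasp_force: 50.0
```

```bash
python3 - <<'E'
from h import *
c=snap('scene','s3.png')
cv2.imwrite('pics/crop3.png',cv2.resize(c['color'][80:330,150:400],(600,600))[:,:,::-1])
s=status.get_state(); print(s['tool_pos'],s['tcp_rot'],s['ft_force'],s['ft_torque'])
E
```

```text
[ 0.53915443 -0.15321463  0.1647965 ] [2.46169734e+00 1.95143986e+00 2.38192972e-03] [-3.50754217  2.3436385  11.55059163] [ 0.40957175  1.13074963 -0.01228336]
```

View pics/crop3.png

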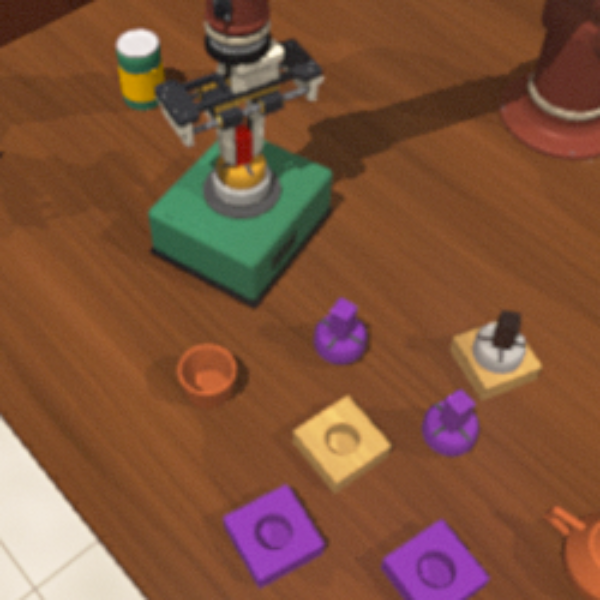

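The rotor sits meshed, its disc on the plate, and the other objects are undisturbed. The force is still climbing at the spring's rate, so I'll push on to the stop.

Call:
{"api": "arm_command", "payload": {"increments": [[0.1,[0,0,-0.0015],0],[0.1,[0,0,-0.003],0],[0.1,[0,0,-0.0035],0],[0.1,[0,0,-0.0035],0],[0.1,[0,0,-0.0035],0]]}}

```text
time: 8.35
tool_pos: [0.5392, -0.1533, 0.1647]
tcp_rot: [2.462, 1.951, 0.004]
ft_force: [-6.4, 2.9, 22.4]
width: 0.254
grasp_force: 50.0
```

```bash
python3 -c "
from bench import status,job
s=status.get_state();print(s['tool_pos'],s['ft_force'],s['time']);print(job.sign_off())"
```

```text
[ 0.53918785 -0.15329194  0.16467846] [-6.36954168  2.94657222 22.38341808] 8.35
the job is handed in; nothing more can be done
None
```

The brass rotor is meshed in the mill's drive plate and pressed to its stop, still held there with about 22 N of push; the job was handed in at 8.35 s with the other objects left where they were.

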